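# Latch the dish carrier and hold it up level

### The job

Turn the turnbutton on the end of the dish carrier a quarter turn (counter-clockwise seen from above), until its bar lies lengthwise over the edge of the clear lid and locks it. Then lift the carrier by the black handle on its lid, straight up to about 15 cm above the table, and finish while holding it there, steady and level, touching nothing else; it is not put down or let go. Keep the carrier level and its lid shut all the way, and leave the jars and slide case where they are.

Things in the scene. Friction and masses are not known exactly. Their poses are not given: they have to be found in the camera images.
- carrier: White tray 116 x 104 x 44 mm with a clear flat lid over one glass dish; 0.52 to 0.66 kg in all, loose on the table. Origin: centre of the underside (the weight hangs close to the vertical through it). -x points to the end with the turnbutton, on an ear 50 mm wide jutting out 27 mm; +x to the lid's hinge; z up. Top of the lid 49.5 mm above the underside
- handle (a point): Middle of the handle's black grip bar, across the middle of the lid: 96 mm long along the carrier's y, 14 mm wide (x), 14 mm high; this point is 99.5 mm above the carrier's underside, right above its origin. 43 mm free under the bar, between two posts 76 mm apart. Pulled while the turnbutton is not over the lid, the handle opens the lid
- turnbutton (a joint): angle of the turnbutton about its upright pivot, counter-clockwise seen from above: near 0 its bar lies across the carrier (along the carrier's y, lid free), at 1.57 (end stop) it lies along the carrier's x with one end over the lid (lid locked). It has light friction (about 0.03 Nm) and stays where it is left
- fin (a point): Black grip fin of the turnbutton, on the pivot, 70 mm from the carrier's origin to its -x end, 67 mm above its underside. Fin 36 mm long, 10 wide, 17 high, on and along a flat steel bar 56 x 14 x 6 mm. The point is 9 mm above the top of the bar, 8 mm below the top of the fin. Its y axis runs along bar and fin, x across, z up
- lid (a joint): opening angle of the clear lid about its hinge at the carrier's +x end; 0 is shut, grows as the turnbutton end rises; when locked it can rise 0.03 at most
- jar_03: bystander, loose: brown specimen jar 36 mm wide, 79 mm high, standing in the white perforated tray left of the carrier; origin at the centre of its underside
- jar_05: bystander, loose: brown specimen jar 36 mm wide, 79 mm high, standing in the white perforated tray left of the carrier; origin at the centre of its underside
- slide_case: bystander, loose: flat slide case 73 x 86 x 20 mm beyond the perforated tray; origin at the centre of its underside
- pipette_stand: fixed stand of pipettes beyond the carrier, about 14 cm high, its near edge at x 0.54 m, between y -0.21 and 0.03 m (robot frame)
- magnifier_lamp: fixed obstacle on the left (robot frame, m): its arm, 3 cm thick, stays at y 0.22, rises from the clamp at x 0.33, z 0 back to x 0.17, z 0.33, then forward to x 0.54, z 0.57; ring head 16 cm wide at x 0.56 to 0.77, z 0.55. Pass above it when coming from the left. Beyond it a shelf rack fills x 0.33 to 0.70, y 0.44 to 0.87 up to z 0.66

How it is judged:
By the outcome, as a careful person would: the job done as asked, in the order asked, and still so for the second after the job is handed in, while the arm keeps its last pose, push and grip.
It also fails if it takes over 61 s, if anything falls off the work surface, if the arm or the gripper's body presses on something with over 40 N, if the wrist force passes 120 N, or if a joint passes its speed limit or range.

### The arm

A 6-joint arm with a two-finger parallel gripper is mounted at the origin on a cart in front of the work surface, level with it; the furniture and walls round the work are solid. World frame = base frame: x ahead of the robot, y to its left, z up, the work surface at z = 0. Lengths are in m, angles in rad, forces in N, time in s.
With the tool pointing down it reaches from about 0.3 to 0.775 m from the base axis. Payload 14.6 kg.
Tool frame: the origin (TCP) lies on the centre line of the jaws, within the pads' length; the fingertips stand 19 mm ahead of it and the grasp point (between the pads) is the TCP; z points along the fingers, y is the direction in which the jaws open and shut (so a half turn about z gives the same grasp; the last joint's range is limited). The gripper opens to 94 mm and grips with 3 to 60 N. Pads are 16 mm wide; open, the fingers measure 119 mm over their backs; the gripper's body (75 mm by 177 mm) begins 78 mm behind the grasp point.
Start: joints at [1.057, 0.3, 1.521, -0, 1.321, -0.067], TCP at [0.238, 0.496, 0.191] pointing down, gripper open.
Joint ranges: [-3.03, 3.03], [-0.79, 2.21], [0.23, 2.52], [-1.04, 4.18], [0, 3.07], [-2.55, 2.55]. Speed limits (rad/s): [2.22, 2.22, 2.57, 3.14, 3.14, 3.14].

### API

Orientations are given as [roll, pitch, yaw] about the fixed x, y, z axes, in that order (R = Rz(yaw) Ry(pitch) Rx(roll)).
In Python, from station import ctrl gives the robot as it stands. The module is installed in compiled form; this text tells all that it offers.
- The arm moves only by the shell command python3 -m creep 'ROWS' [FORCE]. ROWS is a JSON object of lists of equal length, an entry for each row: "translation": the shift along the world's x, y, z in mm, a list of three; "yaw": the turn about the world's z in rad; "gripper": the closure in counts, from 0 (fully open) to 255 (shut). A call has 1 to 5 rows; each row is the pose to reach, as a shift and turn from the pose measured when the call began; what a row does not reach only later rows make up. A row lasts 1/12 s, in which the tool goes at most 41.7 mm and 7.16 degrees, less where a joint would pass 70% of its speed; a pose out of reach is approached as far as the arm can. A call with a gripper value outside its range is refused whole. The fingers move at their own pace and stop on an object; FORCE is the grip in N (left out, the last holds). Time passes only in rows, so rows that repeat a pose let the fingers close. It gives the time, the measured TCP pose, the force and the opening at its end, in the units of the state.
- ctrl.get_obs(): the state, without advancing time (a new reading comes with each control period).
- ctrl.camera(name): name is "scene" or "top" or "wrist"; returns a dict with "pixels" (384x512x3 uint8, red, green, blue), "depth" (384x512 float32, m along the optical axis (not along the pixel's ray), 0 where there is no reading), "fx", "fy", "cx", "cy" (pixels), "R" (3x3) and "t" (3): a world point X has camera coordinates R X + t; the wrist camera has in their place "tool_from_camera" (4x4, takes a point from camera to tool coordinates, whose origin is the TCP and whose axes are the flange's). Camera axes: x right, y down, z forward; pixel columns grow to the right and rows downward; lengths in m; the calibration is good to about 2 mm. A picture is of the moment at which its call begins: read the wrist's pose just before it.
- ctrl.hand_in(): hands the job in, once; it reports no verdict.
The state is a dict: "time_s": time; "qpos": joint angles; "joint_vel": joint speeds; "tau": joint torques, N m; "ee_pos": TCP position; "eef_rot": TCP orientation; "force": force on the tool from outside, world axes, zero at the start; "moment": the same for the moment, N m; "grip_width": finger opening in m.
Only numpy, scipy, OpenCV 4.12 (cv2) and the standard library are available. Lean on these libraries where they do the work, as an engineer would, in place of code of your own. Each camera call takes 0.05 s, during which the arm holds its last target. There are 200 camera calls.

## Working session

There is one attempt and no reset: what is moved stays moved. The work goes in short steps, Python scripts to look and compute and a shell command to move; the robot and the scene stay as the last step left them, time stands still between calls to the robot, and variables do not carry over. Pictures are saved under pics/ and viewed, about 8 in all and at most 12, crops included, and the job is handed in when it is done.

```bash
mkdir -p pics; cat > h.py <<'E'
import numpy as np, cv2
from station import ctrl
def save(n,f,crop=None,s=1):
    c=ctrl.camera(n); np.savez('pics/'+f+'.npz',**c)
    im=c['pixels'][:,:,::-1]
    if crop: x0,y0,x1,y1=crop; im=im[y0:y1,x0:x1]
    cv2.imwrite('pics/'+f+'.png',cv2.resize(im,None,fx=s,fy=s,interpolation=cv2.INTER_CUBIC)); return c
def world(c,u,v,z=None):
    R,t=c['R'],c['t']; r=R.T@np.array([(u-c['cx'])/c['fx'],(v-c['cy'])/c['fy'],1]); o=-R.T@t
    d=c['depth'][int(round(v)),int(round(u))] if z is None else (z-o[2])/r[2]
    return o+r*d
E
python3 - <<'E'
from h import *
o=ctrl.get_obs(); print({k:np.round(v,3) for k,v in o.items()})
save('top','top1',s=1.5); save('scene','sc1',s=1.5)
E
```

```text
{'time_s': np.float64(0.0), 'qpos': array([ 1.057,  0.3  ,  1.522,  0.   ,  1.321, -0.067]), 'joint_vel': array([ 0.   ,  0.001, -0.001, -0.001, -0.   , -0.   ]), 'tau': array([ 2.0000e-03, -5.3179e+01, -3.5275e+01,  7.1000e-02,  2.4000e-02,
       -0.0000e+00]), 'ee_pos': array([0.238, 0.496, 0.19 ]), 'eef_rot': array([-3.14 , -0.   ,  2.695]), 'force': array([ 0.56 ,  0.198, -0.306]), 'moment': array([-0.024, -0.002, -0.023]), 'grip_width': np.float64(0.094)}
```

View pics/top1.png

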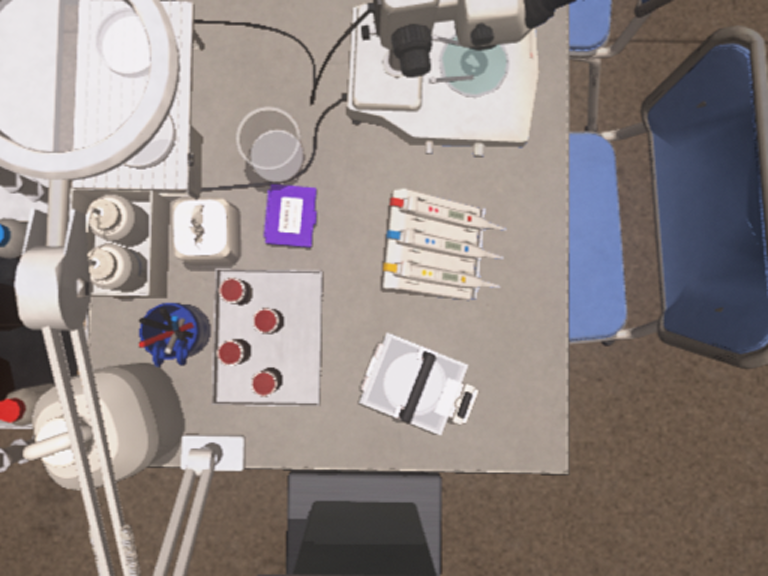

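View pics/sc1.png

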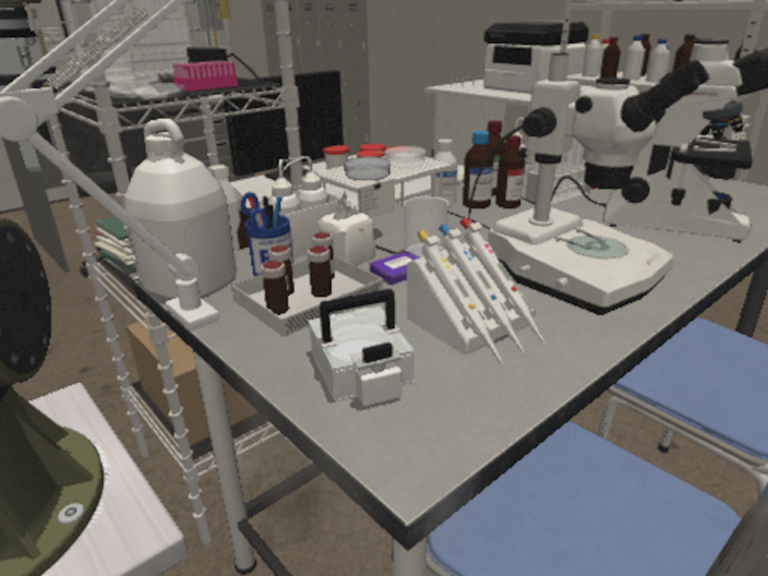

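The top view shows the carrier with its handle bar running from (427,354) to (408,420) and the fin from (469,391) to (461,417), in enlarged pixels. The turnbutton end points to the right (world -y). The bar lies across the carrier, so the lid is free.

```bash
python3 - <<'E'
from h import *
c=dict(np.load('pics/top1.npz'))
for n,u,v,z in [('h1',427,354,.1065),('h2',408,420,.1065),('f1',469,391,.075),('f2',461,417,.075),('hm',417.5,387,.1065),('fm',465,404,.075),('jar',265,382,.079),('c1',387,334,.0495),('c2',478,364,.0495),('c3',441,433,.0495),('c4',361,403,.0495)]:
    print(n,world(c,u/1.5,v/1.5,z).round(4),world(c,u/1.5,v/1.5).round(4))
o=-c['R'].T@c['t'];print(o)
im=c['pixels'][215:295,235:325,::-1]
cv2.imwrite('pics/crop.png',cv2.resize(im,None,fx=7,fy=7,interpolation=cv2.INTER_CUBIC))
E
```

```text
h1 [ 0.4773 -0.0756  0.1065] [ 0.4774 -0.0753  0.1097]
h2 [ 0.392  -0.052   0.1065] [ 0.3921 -0.0519  0.1077]
f1 [ 0.4277 -0.1353  0.075 ] [ 0.4263 -0.1377  0.0586]
f2 [ 0.393  -0.1248  0.075 ] [ 0.3926 -0.1253  0.0719]
hm [ 0.4345 -0.0638  0.1065] [ 0.4345 -0.0638  0.1063]
fm [ 0.4104 -0.1301  0.075 ] [ 0.4106 -0.1297  0.0771]
jar [0.4355 0.1376 0.079 ] [0.4356 0.1376 0.0793]
c1 [ 0.5018 -0.0253  0.0495] [ 0.5018 -0.0253  0.0497]
c2 [ 0.4626 -0.1512  0.0495] [ 0.4601 -0.1595 -0.0012]
c3 [ 0.3677 -0.1012  0.0495] [ 0.3683 -0.1008  0.0533]
c4 [0.4067 0.0091 0.0495] [ 0.4011  0.009  -0.0024]
[0.51222552 0.00920491 1.0356405 ]
```

View pics/crop.png

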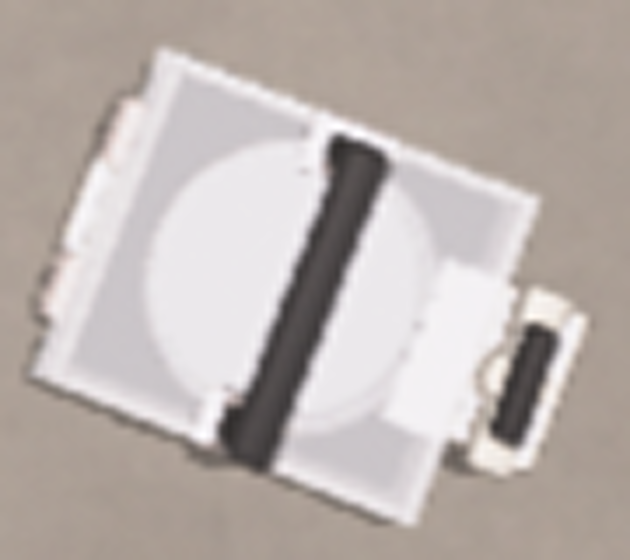

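Measurements agree with the given sizes: the fin is 70.5 mm from the handle, and the handle top reads 0.106 high. Carrier yaw is about 70°, and the fin centre is at (0.410, -0.130). I'll go up first, then over the lamp.

```bash
python3 -m creep '{"translation":[[0,0,40],[0,-5,80],[0,-10,120],[0,-15,160],[0,-20,200]],"yaw":[0,0,0,0,0],"gripper":[146,146,146,146,146]}' 8; python3 -m creep '{"translation":[[0,-10,40],[0,-20,75],[0,-55,90],[0,-95,90],[0,-135,90]],"yaw":[0,0,0,0,0],"gripper":[146,146,146,146,146]}'
```

```text
time_s: 0.52
ee_pos: [0.2372, 0.4751, 0.3919]
eef_rot: [-3.14, -0.0, 2.695]
force: [0.2, 0.4, 0.1]
grip_width: 0.0637
time_s: 0.93
ee_pos: [0.237, 0.339, 0.4819]
eef_rot: [-3.141, 0.0, 2.696]
force: [0.4, 0.2, -0.1]
grip_width: 0.0403
```

Tracking is exact, so I continue over the lamp and turn by a negative yaw.

```bash
python3 -m creep '{"translation":[[0,-40,0],[0,-80,0],[0,-120,0],[0,-160,0],[0,-200,0]],"yaw":[-0.1,-0.2,-0.3,-0.42,-0.54],"gripper":[146,146,146,146,146]}'; python3 -m creep '{"translation":[[5,-40,0],[10,-80,0],[20,-115,0],[40,-150,0],[65,-180,0]],"yaw":[-0.12,-0.24,-0.36,-0.48,-0.6],"gripper":[146,146,146,146,146]}'; python3 -m creep '{"translation":[[20,-20,-25],[40,-40,-50],[55,-55,-80],[70,-70,-110],[85,-85,-140]],"yaw":[-0.12,-0.24,-0.36,-0.48,-0.6],"gripper":[146,146,146,146,146]}'
```

```text
time_s: 1.35
ee_pos: [0.2361, 0.1374, 0.4817]
eef_rot: [-3.141, 0.0, 2.151]
force: [0.5, -0.5, -0.1]
grip_width: 0.0401
time_s: 1.77
ee_pos: [0.2917, -0.0321, 0.4825]
eef_rot: [3.14, 0.001, 1.607]
force: [1.5, 2.4, 1.4]
grip_width: 0.0402
time_s: 2.18
ee_pos: [0.377, -0.118, 0.3408]
eef_rot: [3.14, 0.001, 1.0]
force: [0.3, -0.2, -0.4]
grip_width: 0.0399
```

```bash
python3 -m creep '{"translation":[[7,-2,-20],[14,-4,-40],[20,-6,-60],[26,-9,-80],[33,-12,-100]],"yaw":[-0.12,-0.24,-0.36,-0.48,-0.6],"gripper":[146,146,146,146,146]}'; python3 -m creep '{"translation":[[0,0,-10],[0,0,-20],[0,0,-30],[0,0,-40],[0,0,-40]],"yaw":[-0.12,-0.24,-0.36,-0.48,-0.6],"gripper":[146,146,146,146,146]}';  python3 -m creep '{"translation":[[0,0,0],[0,0,0]],"yaw":[-0.09,-0.09],"gripper":[146,146]}'; python3 - <<'E'
from h import *
o=ctrl.get_obs(); print(o['ee_pos'],o['eef_rot'],o['qpos'])
c=save('wrist','w1',s=1.5); np.savez('pics/w1o.npz',p=o['ee_pos'],r=o['eef_rot']); print(c['tool_from_camera'],c['fx'],c['cx'],c['cy'])
E
```

```text
time_s: 2.6
ee_pos: [0.4099, -0.13, 0.2396]
eef_rot: [3.14, 0.001, 0.394]
force: [0.6, -0.1, -0.1]
grip_width: 0.0402
time_s: 3.02
ee_pos: [0.4091, -0.1297, 0.1976]
eef_rot: [3.141, 0.004, -0.212]
force: [0.2, 0.4, 0.7]
grip_width: 0.0402
time_s: 3.18
ee_pos: [0.4088, -0.1296, 0.1971]
eef_rot: [3.141, 0.006, -0.306]
force: [0.5, -0.0, 0.1]
grip_width: 0.0402
[ 0.40884111 -0.12960635  0.19710741] [ 3.14085161  0.00551926 -0.30634017] [-3.91620032e-01  2.36021409e-02  1.82640043e+00 -1.25520073e-03
  1.29702638e+00  1.48585706e+00]
[[-4.49096697e-05 -9.73209254e-01 -2.29921174e-01  6.75074188e-02]
 [ 9.99999771e-01  1.11591833e-04 -6.67671713e-04 -1.30565522e-03]
 [ 6.75441615e-04 -2.29921151e-01  9.73209026e-01 -1.92442428e-01]
 [ 0.00000000e+00  0.00000000e+00  0.00000000e+00  1.00000000e+00]] 311.6641529152366 254.13119661162486 190.61997305375004
```

View pics/w1.png

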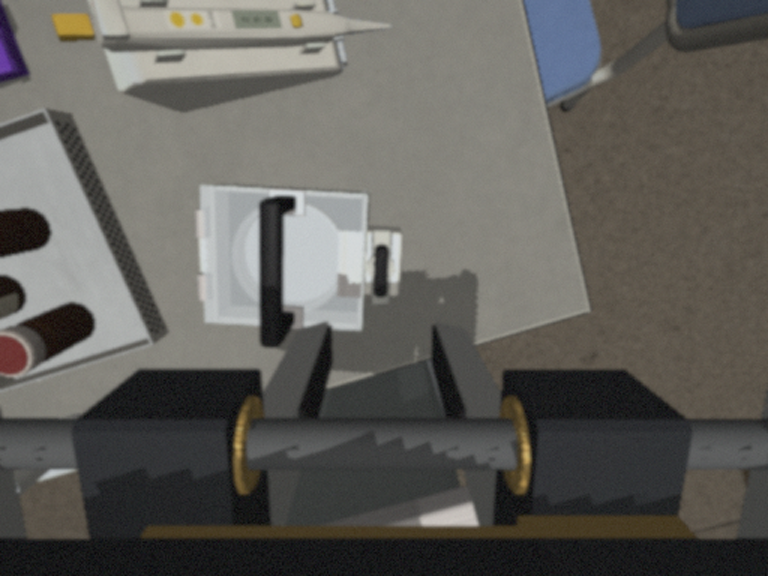

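The wrist view shows the fin from (384,247) to (381,297), the handle bar from (271,201) to (271,342), and the steel ear around the fin.

```bash
cat >> h.py <<'E'
from scipy.spatial.transform import Rotation as Ro
def wworld(c,p,r,u,v,z):
    T=c['tool_from_camera']; Rw=Ro.from_euler('xyz',r).as_matrix()
    o=p+Rw@T[:3,3]; d=Rw@T[:3,:3]@np.array([(u-c['cx'])/c['fx'],(v-c['cy'])/c['fy'],1])
    return o+d*(z-o[2])/d[2]
E
python3 - <<'E'
from h import *
c=dict(np.load('pics/w1.npz'));q=np.load('pics/w1o.npz')
f=lambda u,v,z:wworld(c,q['p'],q['r'],u/1.5,v/1.5,z)
for n,a,b in[('fin',f(384,247,.075),f(381,297,.075)),('han',f(271,201,.1065),f(271,342,.1065)),('lidedge',f(201,186,.044),f(366,192,.044)),('left',f(201,186,.044),f(207,322,.044)),('right',f(366,192,.044),f(362,328,.044))]:
    d=b-a; print(n,a.round(4),b.round(4),((a+b)/2).round(4),np.linalg.norm(d).round(4),np.degrees(np.arctan2(d[1],d[0])).round(1))
im=c['pixels'][120:235,120:290,::-1]
cv2.imwrite('pics/w1c.png',cv2.resize(im,None,fx=4.5,fy=4.5,interpolation=cv2.INTER_CUBIC))
E
```

```text
fin [ 0.4274 -0.136   0.075 ] [ 0.3946 -0.1235  0.075 ] [ 0.411  -0.1297  0.075 ] 0.0351 159.1
han [ 0.4789 -0.0814  0.1065] [ 0.3955 -0.0498  0.1065] [ 0.4372 -0.0656  0.1065] 0.0892 159.3
lidedge [ 0.505 -0.022  0.044] [ 0.465  -0.1343  0.044 ] [ 0.485  -0.0782  0.044 ] 0.1192 -109.6
left [ 0.505 -0.022  0.044] [0.4083 0.0135 0.044 ] [ 0.4566 -0.0043  0.044 ] 0.1031 159.8
right [ 0.465  -0.1343  0.044 ] [ 0.3674 -0.0994  0.044 ] [ 0.4162 -0.1169  0.044 ] 0.1037 160.3
```

View pics/w1c.png

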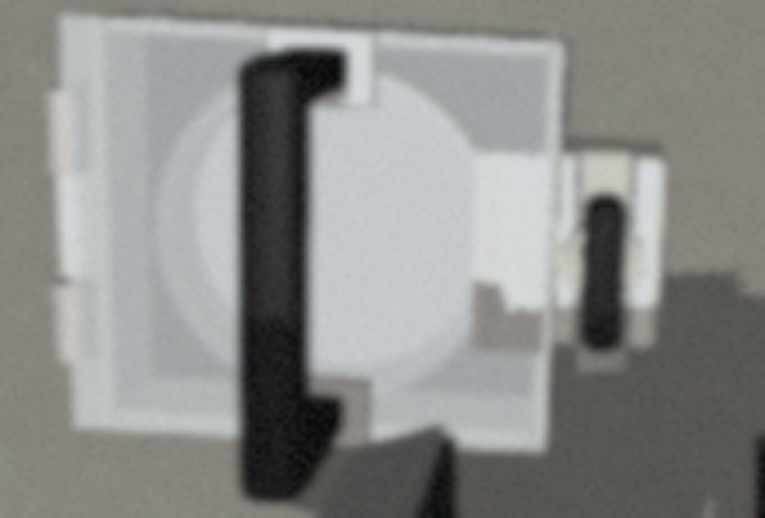

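The crop agrees: carrier yaw about 70°, turnbutton near 0, fin centre (0.411, -0.130). I go down with the fingertips about 3 mm above the bar.

```bash
python3 -m creep '{"translation":[[1,0,-30],[2,0,-60],[2,0,-85],[2,0,-105],[2,0,-112]],"yaw":[-0.05,-0.05,-0.05,-0.05,-0.05],"gripper":[146,146,146,146,146]}'; python3 -m creep '{"translation":[[0,0,-3],[0,0,-4],[0,0,-4],[0,0,-4],[0,0,-4]],"yaw":[0,0,0,0,0],"gripper":[146,200,255,255,255]}' 8; python3 -m creep '{"translation":[[0,0,0],[0,0,0],[0,0,0]],"yaw":[0,0,0],"gripper":[255,255,255]}'
```

```text
time_s: 3.65
ee_pos: [0.4098, -0.1292, 0.083]
eef_rot: [3.141, 0.009, -0.347]
force: [0.0, 0.7, -0.2]
grip_width: 0.0399
time_s: 4.07
ee_pos: [0.4103, -0.1293, 0.0799]
eef_rot: [3.141, 0.007, -0.346]
force: [-1.1, 0.7, 0.3]
grip_width: 0.0167
time_s: 4.32
ee_pos: [0.4104, -0.1294, 0.0802]
eef_rot: [3.141, 0.006, -0.346]
force: [0.4, 0.0, 0.7]
grip_width: 0.0004
```

The fingers shut fully, so they missed the fin. I look.

```bash
python3 - <<'E'
from h import *
o=ctrl.get_obs(); print(o['ee_pos'],o['eef_rot'])
c=save('wrist','w2'); s=save('scene','sc2')
a=cv2.resize(c['pixels'][60:384,80:420,::-1],(600,572)); 
b=cv2.resize(s['pixels'][150:290,180:300,::-1],None,fx=4,fy=4,interpolation=cv2.INTER_CUBIC)
im=np.zeros((600,800,3),np.uint8); a=cv2.resize(a,(400,381)); b=b[:560,:400]; im[:381,:400]=a; im[:b.shape[0],400:400+b.shape[1]]=b
cv2.imwrite('pics/w2c.png',im)
E
```

```text
[ 0.41040569 -0.12940658  0.08016536] [ 3.14092724  0.00640779 -0.34605409]
```

View pics/w2c.png

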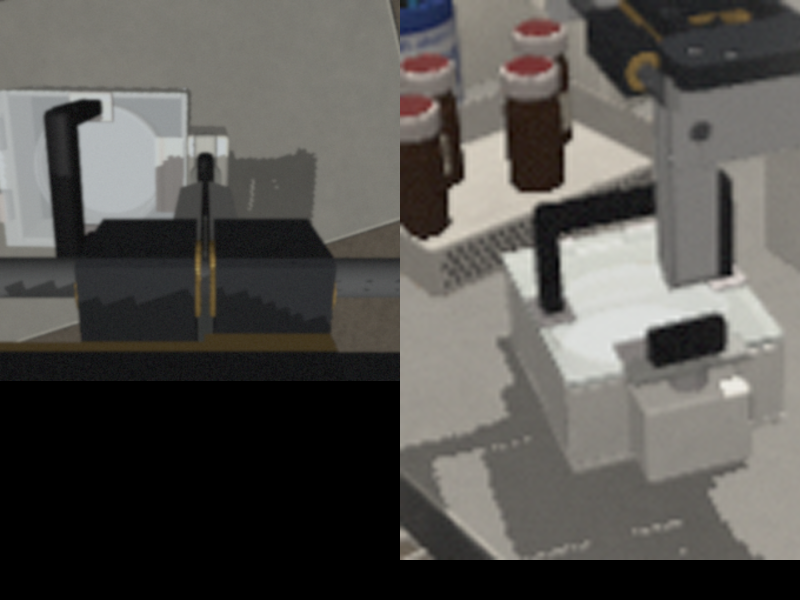

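The scene view (crop at right) shows the fin untouched. The fingers' lower end, crop (690,280), is above or behind the fin. Depth will settle which.

```bash
python3 - <<'E'
from h import *
s=dict(np.load('pics/sc2.npz'))
for n,x,y in [('fingtip',685,275),('fingtip2',670,272),('fingtip3',710,272),('finger mid',685,200),('fin face',685,340),('fin r',712,335),('fin l',660,350),('fintop',690,328),('post l',550,290),('lid',600,290),('earfront',690,430)]:
    print(n,world(s,180+(x-400)/4-.4,150+y/4-.4).round(4))
t=dict(np.load('pics/top1.npz'))
E
```

```text
fingtip [ 0.4019 -0.1379  0.1053]
fingtip2 [ 0.3999 -0.1305  0.1044]
fingtip3 [ 0.4124 -0.1417  0.1042]
finger mid [ 0.4031 -0.1377  0.1404]
fin face [ 0.4054 -0.1326  0.0689]
fin r [ 0.4178 -0.1361  0.0676]
fin l [ 0.3955 -0.1274  0.0657]
fintop [ 0.4097 -0.1309  0.0723]
post l [ 0.3908 -0.0534  0.0647]
lid [ 0.4242 -0.0467  0.0476]
earfront [ 0.3995 -0.1412  0.0287]
```

```bash
python3 - <<'E'
from h import *
for f,pts in [('w1',[(215,222),(217,226),(296,222),(293,226),(300,235),(205,235)]),('w2',[(250,196),(254,200),(258,205),(245,225),(265,225),(254,195),(254,192)])]:
    c=dict(np.load('pics/%s.npz'%f)); T=c['tool_from_camera']
    for u,v in pts:
        d=c['depth'][v,u]; P=T[:3,:3]@np.array([(u-c['cx'])/c['fx']*d,(v-c['cy'])/c['fy']*d,d])+T[:3,3]; print(f,u,v,P.round(4))
s=dict(np.load('pics/sc2.npz'))
# lowest gripper points above fin: depth points near TCP xy
v,u=np.mgrid[150:290,230:300]
P=np.array([world(s,a,b) for a,b in zip(u.ravel(),v.ravel())])
m=(np.hypot(P[:,0]-.41,P[:,1]+.13)<.03)
print(np.histogram(P[m,2],bins=np.arange(.04,.2,.01)))
E
```

```text
w1 215 222 [ 0.0105 -0.0232 -0.0274]
w1 217 226 [ 0.0094 -0.0218 -0.0306]
w1 296 222 [ 0.0105  0.0219 -0.0273]
w1 293 226 [ 0.0088  0.0201 -0.029 ]
w1 300 235 [ 0.0109  0.0212 -0.0479]
w1 205 235 [ 0.0106 -0.0257 -0.0473]
w2 250 196 [ 0.0163 -0.0042  0.0083]
w2 254 200 [ 0.0141 -0.0016  0.0063]
w2 258 205 [0.0103 0.0011 0.0077]
w2 245 225 [ 0.0108 -0.0064 -0.0332]
w2 265 225 [ 0.0108  0.0044 -0.0333]
w2 254 195 [ 0.0173 -0.0016  0.0072]
w2 254 192 [ 0.0181 -0.0016  0.0122]
(array([222, 174,  97,  91,   0,  16,  58,  79,  76,  82,  85,  60,  23,
        16,   0]), array([0.04, 0.05, 0.06, 0.07, 0.08, 0.09, 0.1 , 0.11, 0.12, 0.13, 0.14,
       0.15, 0.16, 0.17, 0.18, 0.19]))
```

The fingertips actually sit about 22 mm behind the reported TCP, not 19 mm ahead. Both cameras agree on this: the scene tip reads z 0.103 with the TCP at 0.080. So the fingers must go about 42 mm lower than reported z suggests. I get the tip height more exactly.

```bash
python3 - <<'E'
from h import *
s=dict(np.load('pics/sc2.npz'))
for u in range(246,261,2):
    z=[(v,world(s,u,v).round(4)) for v in range(205,240)]
    lo=[(v,p) for v,p in z if p[1]<-.12 and .085<p[2]<.2]
    if lo: print(u,lo[-1],lo[-2][1][2])
for f,z0 in (('w1',.197),('w2',.0802)):
    c=dict(np.load('pics/%s.npz'%f)); T=c['tool_from_camera']; v,u=np.mgrid[150:300,150:350]; d=c['depth'][150:300,150:350]
    P=np.stack([(u-c['cx'])/c['fx']*d,(v-c['cy'])/c['fy']*d,d],-1)@T[:3,:3].T+T[:3,3]
    m=(P[...,2]<.0)&(abs(P[...,1])<.035); Q=P[m]; print(f,np.sort(Q[:,2])[-30::5].round(4),Q[:,0].min(),Q[Q[:,2]>-.035][:,0].mean())
E
```

```text
246 (220, array([ 0.4033, -0.1231,  0.095 ])) 0.0977
248 (221, array([ 0.4004, -0.132 ,  0.0982])) 0.1022
250 (221, array([ 0.4063, -0.1301,  0.0949])) 0.1009
252 (220, array([ 0.4075, -0.1341,  0.0982])) 0.1039
254 (220, array([ 0.4131, -0.1328,  0.0953])) 0.1019
256 (219, array([ 0.4133, -0.1379,  0.0994])) 0.1043
258 (218, array([ 0.4147, -0.1415,  0.1024])) 0.1049
w1 [-0.0152 -0.0151 -0.0146 -0.0145 -0.0138 -0.0138] -0.007312959371881159 0.007390249110625576
w2 [-0.0146 -0.0142 -0.0141 -0.0139 -0.0136 -0.0132] -0.0069651325011312465 0.009828659669913939
```

Edge pixels put the tip 14 to 20 mm behind the TCP. I open, descend to reported z of about 0.048, and watch the force.

```bash
python3 -m creep '{"translation":[[0,0,0],[0,0,0],[0,0,0],[0,0,0],[0,0,0]],"yaw":[0,0,0,0,0],"gripper":[146,146,146,146,146]}'; python3 -m creep '{"translation":[[0,0,-10],[0,0,-20],[0,0,-28],[0,0,-32],[0,0,-32]],"yaw":[0,0,0,0,0],"gripper":[146,146,146,146,146]}';python3 - <<'E'
from h import *
c=save('wrist','w3'); s=save('scene','sc3'); print(ctrl.get_obs()['force'])
b=cv2.resize(s['pixels'][180:280,200:300,::-1],(600,600),interpolation=cv2.INTER_CUBIC)
cv2.imwrite('pics/sc3c.png',b)
E
```

```text
time_s: 4.83
ee_pos: [0.4103, -0.1294, 0.08]
eef_rot: [3.141, 0.007, -0.346]
force: [-0.4, -0.2, -0.1]
grip_width: 0.0303
time_s: 5.25
ee_pos: [0.4096, -0.1291, 0.0466]
eef_rot: [3.141, 0.009, -0.346]
force: [0.5, -1.0, -0.7]
grip_width: 0.0401
[ 0.11132364 -1.02154216  0.7426194 ]
```

View pics/sc3c.png

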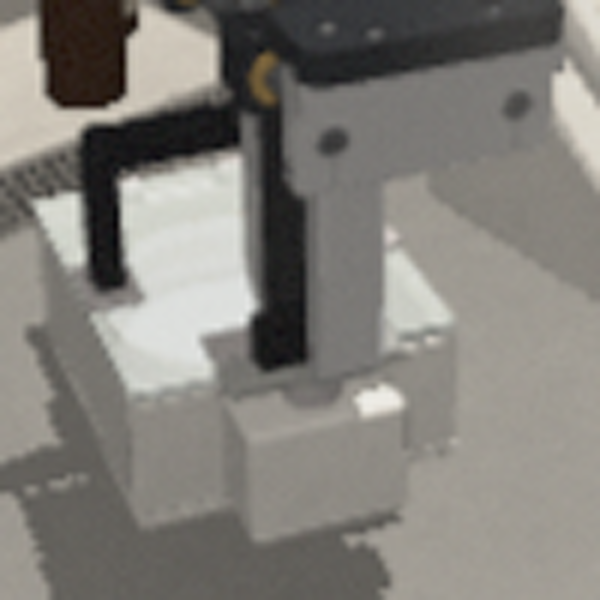

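The fingers now straddle the fin, the tip at crop (345,375) is just above the bar, and there is no contact force. I close.

```bash
python3 -m creep '{"translation":[[0,0,0],[0,0,0],[0,0,0],[0,0,0],[0,0,0]],"yaw":[0,0,0,0,0],"gripper":[255,255,255,255,255]}' 8; python3 -m creep '{"translation":[[0,0,0],[0,0,0]],"yaw":[0,0],"gripper":[255,255]}'
```

```text
time_s: 5.77
ee_pos: [0.4103, -0.1294, 0.0479]
eef_rot: [3.141, 0.007, -0.346]
force: [-1.0, -1.9, 0.8]
grip_width: 0.01
time_s: 5.93
ee_pos: [0.4103, -0.1294, 0.048]
eef_rot: [3.141, 0.007, -0.346]
force: [0.0, 0.4, -0.4]
grip_width: 0.0101
```

The fin is gripped (10 mm wide). I turn counter-clockwise.

```bash
for i in 1 2 3; do python3 -m creep '{"translation":[[0,0,0],[0,0,0],[0,0,0],[0,0,0],[0,0,0]],"yaw":[0.1,0.2,0.3,0.4,0.5],"gripper":[255,255,255,255,255]}'; done;  python3 -m creep '{"translation":[[0,0,0],[0,0,0],[0,0,0]],"yaw":[0.05,0.08,0.08],"gripper":[255,255,255]}'; python3 - <<'E'
from h import *
o=ctrl.get_obs(); print(o['moment'],o['force'],o['eef_rot'])
E
```

```text
time_s: 6.35
ee_pos: [0.4104, -0.1291, 0.048]
eef_rot: [3.141, 0.007, 0.159]
force: [0.7, 2.6, -0.9]
grip_width: 0.01
time_s: 6.77
ee_pos: [0.4103, -0.1289, 0.0479]
eef_rot: [-3.141, 0.007, 0.664]
force: [0.3, 1.5, 0.3]
grip_width: 0.0102
time_s: 7.18
ee_pos: [0.4101, -0.1287, 0.0479]
eef_rot: [-3.141, 0.006, 1.168]
force: [-1.2, 1.5, 1.2]
grip_width: 0.0097
time_s: 7.43
ee_pos: [0.4102, -0.1287, 0.0479]
eef_rot: [-3.141, 0.006, 1.25]
force: [1.5, -1.6, -0.6]
grip_width: 0.0099
[-0.17999113 -0.03924453 -0.1434813 ] [ 1.47439182 -1.60275312 -0.55927236] [-3.14097331  0.00639148  1.2496886 ]
```

The turn is done: 1.60 rad in all, with a resisting moment of -0.14 Nm at the end that suggests the stop. I release, rise, turn back and look.

```bash
python3 -m creep '{"translation":[[0,0,0],[0,0,0],[0,0,0],[0,0,0],[0,0,0]],"yaw":[0,0,0,0,0],"gripper":[170,146,146,146,146]}'; python3 -m creep '{"translation":[[0,0,20],[0,0,55],[0,0,90],[0,0,125],[0,0,150]],"yaw":[0,0,0,-0.1,-0.2],"gripper":[146,146,146,146,120]}'; python3 -m creep '{"translation":[[0,0,0],[0,0,0],[0,0,0],[0,0,0],[0,0,0]],"yaw":[-0.12,-0.24,-0.36,-0.48,-0.6],"gripper":[120,120,120,120,120]}';python3 -m creep '{"translation":[[0,0,0],[0,0,0],[0,0,0],[0,0,0],[0,0,0]],"yaw":[-0.12,-0.24,-0.36,-0.48,-0.6],"gripper":[120,120,120,120,120]}';python3 -m creep '{"translation":[[0,0,0],[0,0,0],[0,0,0]],"yaw":[-0.12,-0.18,-0.18],"gripper":[120,120,120]}'; python3 - <<'E'
from h import *
o=ctrl.get_obs(); print(o['ee_pos'],o['eef_rot'])
np.savez('pics/w4o.npz',p=o['ee_pos'],r=o['eef_rot']);c=save('wrist','w4',crop=(120,110,300,245),s=4)
save('top','top4')
E
```

```text
time_s: 7.85
ee_pos: [0.4102, -0.1287, 0.048]
eef_rot: [-3.141, 0.006, 1.249]
force: [-0.5, 0.6, -0.7]
grip_width: 0.0389
time_s: 8.27
ee_pos: [0.4105, -0.1288, 0.201]
eef_rot: [3.14, 0.006, 1.045]
force: [0.5, -0.4, 0.1]
grip_width: 0.0437
time_s: 8.68
ee_pos: [0.4105, -0.1287, 0.201]
eef_rot: [3.14, 0.006, 0.439]
force: [0.3, 0.7, 0.9]
grip_width: 0.0499
time_s: 9.1
ee_pos: [0.4104, -0.1287, 0.201]
eef_rot: [3.14, 0.006, -0.167]
force: [-0.2, -0.1, 0.7]
grip_width: 0.0497
time_s: 9.35
ee_pos: [0.4104, -0.1287, 0.201]
eef_rot: [3.14, 0.006, -0.351]
force: [0.7, 0.4, -0.0]
grip_width: 0.05
[ 0.41037511 -0.12872169  0.20099222] [ 3.13955055  0.00616175 -0.35057341]
```

View pics/w4.png

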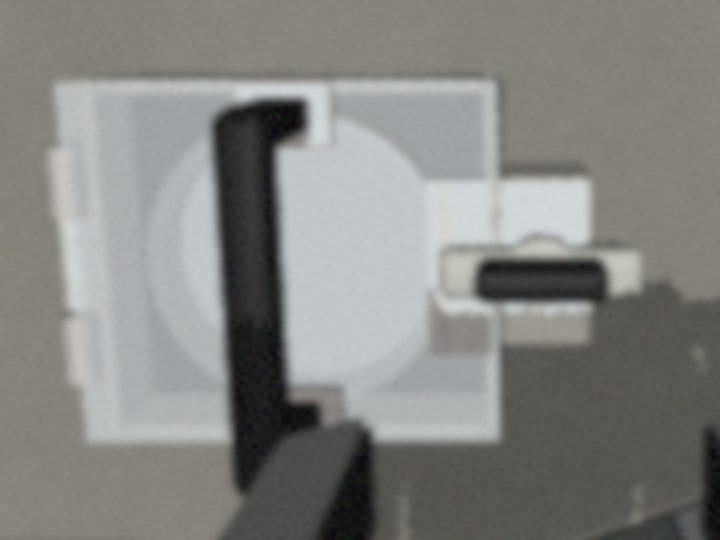

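The bar now lies lengthwise with its inner end over the lid edge: fin from (478,280) to (605,280), bar from (440,272) to (640,272). The handle bar runs from (245,108) to (262,487).

```bash
python3 - <<'E'
from h import *
c=dict(np.load('pics/w4.npz'));q=np.load('pics/w4o.npz')
f=lambda u,v,z:wworld(c,q['p'],q['r'],120+u/4-.4,110+v/4-.4,z)
for n,a,b in[('fin',f(478,280,.075),f(605,280,.075)),('han',f(245,108,.1065),f(262,487,.1065)),('hanEdgeL',f(217,130,.1065),f(236,470,.1065)),('hanEdgeR',f(273,160,.1065),f(282,360,.1065)),('right',f(497,82,.0495),f(499,440,.0495)),('top',f(57,84,.0495),f(497,82,.0495)),('bot',f(88,440,.0495),f(499,440,.0495))]:
    d=b-a; print(n,a.round(4),b.round(4),((a+b)/2).round(4),np.linalg.norm(d).round(4),np.degrees(np.arctan2(d[1],d[0])).round(1))
# top view: dark handle pixels at z>.095
for nm in('top1','top4'):
    t=dict(np.load(f'pics/{nm}.npz')); v,u=np.mgrid[225:290,255:300]
    P=np.array([world(t,a,b) for a,b in zip(u.ravel(),v.ravel())]); m=(P[:,2]>.095)&(P[:,2]<.115)&(t['pixels'][225:290,255:300].max(-1).ravel()<110)
    Q=P[m]; l,w=np.linalg.eigh(np.cov(Q[:,:2].T)); rect=cv2.minAreaRect(Q[:,:2].astype(np.float32)*1000)
    print(nm,m.sum(),Q.mean(0).round(4),rect,np.degrees(np.arctan2(w[1,1],w[0,1])).round(1))
E
```

```text
fin [ 0.4192 -0.1139  0.075 ] [ 0.4079 -0.1449  0.075 ] [ 0.4136 -0.1294  0.075 ] 0.0331 -110.1
han [ 0.4802 -0.082   0.1065] [ 0.3947 -0.0497  0.1065] [ 0.4375 -0.0659  0.1065] 0.0914 159.3
hanEdgeL [ 0.4778 -0.074   0.1065] [ 0.4009 -0.0455  0.1065] [ 0.4394 -0.0598  0.1065] 0.082 159.7
hanEdgeR [ 0.4672 -0.0834  0.1065] [ 0.4227 -0.0668  0.1065] [ 0.4449 -0.0751  0.1065] 0.0475 159.6
right [ 0.4641 -0.1351  0.0495] [ 0.3683 -0.0999  0.0495] [ 0.4162 -0.1175  0.0495] 0.1021 159.8
top [ 0.5045 -0.0231  0.0495] [ 0.4641 -0.1351  0.0495] [ 0.4843 -0.0791  0.0495] 0.1191 -109.8
bot [0.4093 0.012  0.0495] [ 0.3683 -0.0999  0.0495] [ 0.3888 -0.0439  0.0495] 0.1192 -110.1
top1 315 [ 0.4341 -0.064   0.106 ] ((433.98919677734375, -64.28170013427734), (12.015048027038574, 94.6212387084961), 69.20059967041016) 159.2
top4 350 [ 0.4322 -0.0642  0.1059] ((433.081298828125, -65.17581939697266), (14.127326011657715, 94.94914245605469), 69.9007568359375) 160.5
```

The handle centre is (0.4355, -0.065), the average of the two cameras, and yaw -0.351 already fits. The true grasp point is about 35 mm above the reported TCP, so I aim for reported z 0.064.

```bash
python3 -m creep '{"translation":[[12,32,0],[25,64,-5],[25,64,-40],[25,64,-75],[25,64,-100]],"yaw":[0,0,0,0,0],"gripper":[120,120,120,120,120]}'; python3 -m creep '{"translation":[[0,0,-15],[0,0,-30],[0,0,-37],[0,0,-37],[0,0,-37]],"yaw":[0,0,0,0,0],"gripper":[120,120,120,120,120]}'; python3 - <<'E'
from h import *
o=ctrl.get_obs(); print(o['ee_pos'],o['eef_rot'],o['force'])
s=save('scene','sc5',crop=(180,170,300,290),s=5)
E
```

```text
time_s: 9.87
ee_pos: [0.4347, -0.0639, 0.0987]
eef_rot: [3.139, 0.007, -0.341]
force: [-0.0, 0.1, -1.4]
grip_width: 0.0497
time_s: 10.28
ee_pos: [0.4349, -0.064, 0.0622]
eef_rot: [3.139, 0.007, -0.34]
force: [1.2, 0.2, -0.6]
grip_width: 0.0497
[ 0.43487288 -0.06400085  0.06216266] [ 3.13944321  0.0072974  -0.34004354] [ 1.16964622  0.20691879 -0.59487249]
```

View pics/sc5.png

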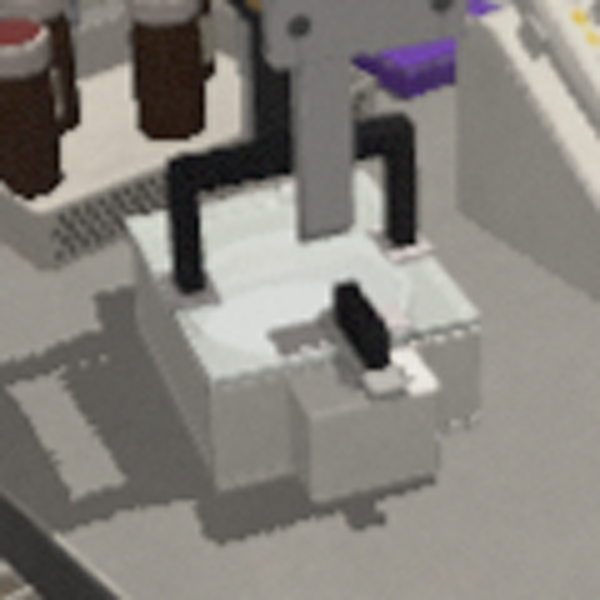

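The fingers straddle the bar near its middle, with tips about (325,235) well below the bar and above the lid. The button bar is over the lid edge. I close the grip.

```bash
python3 -m creep '{"translation":[[0,0,0],[0,0,0],[0,0,0],[0,0,0],[0,0,0]],"yaw":[-0.012,-0.012,-0.012,-0.012,-0.012],"gripper":[150,200,230,230,255]}' 50; python3 -m creep '{"translation":[[0,0,0],[0,0,0],[0,0,0],[0,0,0]],"yaw":[0,0,0,0],"gripper":[255,255,255,255]}';  python3 -m creep '{"translation":[[0,0,3],[0,0,6],[0,0,10],[0,0,15],[0,0,20]],"yaw":[0,0,0,0,0],"gripper":[255,255,255,255,255]}'; python3 - <<'E'
from h import *
o=ctrl.get_obs(); print(o['force'],o['moment'],o['grip_width'])
E
```

```text
time_s: 10.75
ee_pos: [0.4352, -0.0641, 0.0628]
eef_rot: [3.14, 0.006, -0.352]
force: [0.2, 0.1, 0.6]
grip_width: 0.0198
time_s: 11.08
ee_pos: [0.4352, -0.0643, 0.0628]
eef_rot: [3.139, 0.006, -0.352]
force: [-1.6, -3.6, 2.1]
grip_width: 0.0138
time_s: 11.5
ee_pos: [0.4351, -0.0641, 0.0832]
eef_rot: [3.139, 0.006, -0.352]
force: [0.4, -0.2, -5.2]
grip_width: 0.0133
[ 0.38594139 -0.18272758 -5.1828295 ] [ 0.05531164  0.0975906  -0.03264516] 0.01328927570245891
```

It carries the weight (-5.2 N) and holds. I lift the remaining 130 mm straight up.

```bash
python3 -m creep '{"translation":[[0,0,10],[0,0,22],[0,0,36],[0,0,50],[0,0,65]],"yaw":[0,0,0,0,0],"gripper":[255,255,255,255,255]}'; python3 -m creep '{"translation":[[0,0,15],[0,0,30],[0,0,43],[0,0,54],[0,0,62]],"yaw":[0,0,0,0,0],"gripper":[255,255,255,255,255]}'; python3 -m creep '{"translation":[[0,0,1],[0,0,2],[0,0,2],[0,0,2],[0,0,2]],"yaw":[0,0,0,0,0],"gripper":[255,255,255,255,255]}'; python3 -m creep '{"translation":[[0,0,0],[0,0,0],[0,0,0],[0,0,0],[0,0,0]],"yaw":[0,0,0,0,0],"gripper":[255,255,255,255,255]}';  python3 - <<'E'
from h import *
o=ctrl.get_obs(); print(o['force'],o['moment'],o['grip_width'])
s=save('scene','sc6',crop=(160,100,320,260),s=3.75)
E
```

```text
time_s: 11.92
ee_pos: [0.4349, -0.064, 0.1491]
eef_rot: [3.139, 0.007, -0.352]
force: [-0.5, 0.6, -5.4]
grip_width: 0.0134
time_s: 12.33
ee_pos: [0.4349, -0.064, 0.2125]
eef_rot: [3.14, 0.005, -0.352]
force: [-0.2, 0.3, -6.3]
grip_width: 0.0138
time_s: 12.75
ee_pos: [0.4347, -0.064, 0.2139]
eef_rot: [3.139, 0.007, -0.352]
force: [0.5, 0.3, -5.7]
grip_width: 0.0136
time_s: 13.17
ee_pos: [0.4347, -0.0639, 0.2139]
eef_rot: [3.14, 0.007, -0.352]
force: [-0.0, -0.4, -5.3]
grip_width: 0.0138
[-0.00905361 -0.37701676 -5.34454409] [ 0.03970906  0.11360183 -0.03685439] 0.013753712834756588
```

View pics/sc6.png

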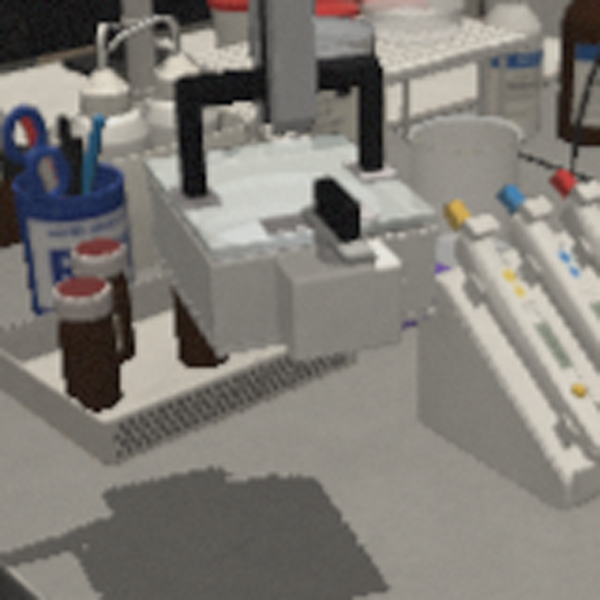

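The carrier hangs clear with its lid shut and the button over the lid edge. I check level and height numerically, then hand in if good.

```bash
python3 - <<'E'
from h import *
s=dict(np.load('pics/sc6.npz'))
g=lambda x,y:world(s,160+x/3.75-.4,100+y/3.75-.4)
# lid plane over polygon of lid
m=np.zeros((384,512),np.uint8); poly=np.array([[215,200],[300,170],[395,190],[330,195],[300,215],[225,235]])/3.75+[160,100]
cv2.fillPoly(m,[poly.astype(np.int32)],1); P=np.array([world(s,u,v) for v,u in zip(*np.nonzero(m))])
P=P[(P[:,2]>.185)&(P[:,2]<.215)]
A=np.c_[P[:,:2]-P[:,:2].mean(0),np.ones(len(P))]; k=np.linalg.lstsq(A,P[:,2],rcond=None)[0]
print(len(P),'slopes deg',np.degrees(k[:2]).round(2),'z',k[2],'resid',np.std(P[:,2]-A@k))
for n,x,y in[('bar L',200,85),('bar R',350,68),('front low L',225,340),('ear low',300,345),('ear low R',385,335)]: print(n,g(x,y).round(4))
o=ctrl.get_obs();print(o['time_s'],o['joint_vel'].round(4))
E
```

```text
354 slopes deg [-0.21 -3.39] z 0.20069331433858292 resid 0.0016547346450851434
bar L [ 0.396  -0.0552  0.2539]
bar R [ 0.4614 -0.0795  0.2534]
front low L [ 0.3695 -0.0992  0.155 ]
ear low [ 0.3832 -0.1343  0.1607]
ear low R [ 0.4195 -0.1476  0.1578]
13.2167 [-0.0008 -0.0013 -0.0001  0.0005  0.0009  0.0012]
```

The handle bar is level end to end, but the lid patch slopes 3.4°. I compare it with the same patches before the lift, in case this is a depth artefact of the clear lid.

```bash
python3 - <<'E'
from h import *
a=np.radians(70); X=np.array([np.cos(a),np.sin(a)]); Y=np.array([-X[1],X[0]]); C=np.array([.4348,-.0645])
def cloud(f):
    s=dict(np.load(f'pics/{f}.npz')); v,u=np.mgrid[100:300,150:330]
    d=s['depth'][100:300,150:330]; P=np.stack([(u-s['cx'])/s['fx']*d,(v-s['cy'])/s['fy']*d,d],-1).reshape(-1,3)
    W=(P-s['t'])@s['R']; q=W[:,:2]-C; return np.c_[q@X,q@Y,W[:,2]]
def fit(L,dep,ind):
    A=np.c_[L[:,ind],np.ones(len(L))]; y=L[:,dep]; 
    for _ in range(4):
        k=np.linalg.lstsq(A,y,rcond=None)[0]; r=abs(y-A@k); g=r<max(.0015,2*np.median(r)); A,y=A[g],y[g]
    return np.degrees(k[:2]).round(2),k[2].round(4),len(y)
for f,b in(('sc1',0),('sc5',0),('sc6',.151)):
    L=cloud(f)
    sel=lambda x0,x1,y0,y1,z0,z1:L[(L[:,0]>x0)&(L[:,0]<x1)&(L[:,1]>y0)&(L[:,1]<y1)&(L[:,2]>b+z0)&(L[:,2]<b+z1)]
    print(f,'lid dz/dx,dz/dy',fit(sel(-.05,.05,-.045,.045,.042,.062),2,[0,1]),
      'ear face dx/dy,dx/dz',fit(sel(-.11,-.075,-.02,.02,.01,.04),0,[1,2]),
      'side face +y dy/dx,dy/dz',fit(sel(-.045,.045,.04,.065,.008,.038),1,[0,2]))
E
```

```text
sc1 lid dz/dx,dz/dy (array([-0.04, -0.07]), np.float64(0.0493), 962) ear face dx/dy,dx/dz (array([ 0.76, -0.02]), np.float64(-0.0835), 274) side face +y dy/dx,dy/dz (array([-0.72, -0.01]), np.float64(0.0533), 134)
sc5 lid dz/dx,dz/dy (array([-0.12, -0.03]), np.float64(0.0494), 873) ear face dx/dy,dx/dz (array([0.45, 0.31]), np.float64(-0.0838), 268) side face +y dy/dx,dy/dz (array([-0.02,  0.24]), np.float64(0.0533), 139)
sc6 lid dz/dx,dz/dy (array([-0.3 , -0.08]), np.float64(0.2004), 738) ear face dx/dy,dx/dz (array([-0.03, -0.35]), np.float64(-0.082), 356) side face +y dy/dx,dy/dz (array([-0.13, -0.12]), np.float64(0.0541), 190)
```

The proper fit shows the lid within 0.3° and the ear face within 0.4° of level, with the lift at 0.151 m. The earlier 3.4° came from a badly chosen patch. I hand in.

```bash
python3 -c "
from station import ctrl
o=ctrl.get_obs();print(o['force'],o['grip_width']);print(ctrl.hand_in())"
```

```text
[-0.01130931 -0.15573452 -5.37894831] 0.013826020841170284
the job is handed in; nothing more can be done
None
```

I turned the turnbutton a quarter turn counter-clockwise to lock the lid. I then lifted the carrier straight up by its handle and handed the job in with the carrier held about 15 cm above the table, at about 13 s of the 61 s allowed.

**Turnbutton:** I turned it 1.60 rad, and a resisting moment of about 0.14 Nm suggests it reached the end stop. The close-up showed its bar lying lengthwise over the lid edge.

**Last checks:**
- **Height and level:** the carrier was raised 0.151 m, with the lid surface within 0.3° of level and the front face of its ear about 0.4° off vertical.
- **Hold:** it carried about 5.4 N (0.55 kg) with the grip steady at 13.8 mm, and the arm was at rest.
- **Clear of other things:** the last picture showed the lid shut, the button over its edge and nothing touching the carrier. I didn't measure the jars or slide case again, but the gripper stayed well away from them.

**What disagreed:**
- **Fingertips:** they sit roughly 16 mm behind the reported tool point, not 19 mm ahead as stated. My first close on the fin therefore shut on air above it and disturbed nothing. I measured the offset with the cameras and corrected for it.
- **Level reading:** one quick reading gave a 3.4° lid slope. Fitting whole surfaces and comparing with pictures from before the lift showed that it came from a badly chosen patch.

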